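# Put the hammer and the tyre gauge back in the foam drawer

## Robot

A 7-joint arm with a two-finger parallel gripper is mounted at the origin on the work surface. World frame = base frame: x ahead of the robot, y to its left, z up, the work surface at z = 0. Lengths are in m, angles in rad, forces in N, time in s.
With the tool pointing down it reaches from about 0.425 to 0.925 m from the base axis. Payload 6.8 kg.
Tool frame: the origin (TCP) lies between the finger pads; the fingertips stand finger_overhang ahead of it and the grasp point (between the pads) lies 6 mm ahead of it (finger_overhang is the distance from the TCP to the fingertips, in m); z points along the fingers, y is the line along which they close (so a half turn about z gives the same grasp; the last joint's range is limited). The gripper opens to 85 mm and grips with 20 to 120 N. Pads are 22 mm wide; open, the fingers measure 114 mm over their backs; the gripper's body (76 mm by 85 mm) begins 54 mm behind the grasp point. The pads swing forward as they close: fully open they stand 13 mm farther back than shut.
Start: joints at [-1.347, 0.477, 0.022, 1.555, -0.011, 1.109, -0.083], TCP at [0.22, 0.638, 0.256] pointing down, gripper open.
Joint ranges: [-2.96, 2.96], [-0.34, 2.1], [-1.41, 1.46], [0.24, 2.44], [-1.37, 4.51], [0.17, 1.92], [-2.96, 2.96]. Speed limits (rad/s): [2.39, 2.39, 3.14, 3.14, 3.14, 3.14, 3.14].

## Interface

Orientations are given as a unit quaternion [w, x, y, z].
In Python, from station import * gives the robot as it stands.
- The arm moves only by the tool drive_tool, never from a script. Its argument "increments" is a list of rows, each an object of numbers: "claw": the finger opening in m, from 0 to 0.0854; "dx", "dy", "dz": the shift along the tool's x, y, z in m; "wx", "wy", "wz": the turn, a rotation vector about the tool's x, y, z in degrees. A call has 1 to 20 rows; each row shifts and turns the commanded pose from where the row before left it, along the tool's axes as they then stand; what a row does not reach is not made up. A row lasts 1/8 s, in which the tool goes at most 62.5 mm and 10.7 degrees, less where a joint would pass 70% of its speed; a pose out of reach is approached as far as the arm can. A call with a gripper value outside its range is refused whole. The fingers move at their own pace and stop on an object; "newtons" is the grip in N (left out, the last holds). Time passes only in rows, so rows that do not move let the fingers close. It gives the time, the measured TCP pose, the force, the opening and the grip force at its end, in the units of the state.
- get_obs(): the state, without advancing time (a new reading comes with each control period).
- read_camera(name): name is "scene" or "top" or "wrist"; returns (picture, depth): 420x560x3 uint8, red, green, blue; 420x560 float32, m along the optical axis (not along the pixel's ray), 0 where there is no reading.
- calibration(name): a dict with "intrinsics" (3x3 intrinsics, pixels), "k1" (the pictures are not rectified: a ray, as slopes to the right and down, at radius r is drawn at 1 + k1 r^2 times it, then the intrinsics apply), "R" (3x3) and "t" (3): a world point X has camera coordinates R X + t; the wrist camera has in their place "mount" (4x4, takes a point from camera to tool coordinates, whose origin is the TCP and whose axes are the flange's). Camera axes: x right, y down, z forward; pixel columns grow to the right and rows downward; lengths in m; the calibration is good to about 2 mm. A picture is of the moment at which its call begins: read the wrist's pose just before it. calibration takes no time and is no camera call.
- hand_in(): hands the job in; it is judged then, once.
The state is a dict: "t": time; "q": joint angles; "joint_vel": joint speeds; "joint_torque": joint torques, N m; "eef_pos": TCP position; "tool_rot": TCP orientation; "contact_force": force on the tool from outside, world axes, zero at the start; "torque": the same for the moment, N m; "gripper_width": opening from 0.0 (shut) to 1.0 (fully open); "grasp_force": force on a finger pad.
Only numpy, scipy, OpenCV 4.12 (cv2) and the standard library are available. Lean on these libraries where they do the work, as an engineer would, in place of code of your own. Each camera call takes 0.05 s, during which the arm holds its last target. There are 200 camera calls.

## Task

Put the hammer and the tyre-pressure gauge back into their own cut-outs in the open foam-lined drawer of the red tool chest, pressing each one down until it sits fully home on the bottom of its cut-out. Then push the drawer completely shut with both tools in it. Leave the screwdriver and the black pot beside them where they are.

Things in the scene. Friction and masses are not known exactly. Their poses are not given: they have to be found in the camera images.
- hammer: Short hammer lying flat, 168 mm long, 28 mm high, 0.36-0.50 kg. Origin: underside, mid-length; x to the head, z up. Light wood handle with orange sleeve, x -90 to +52, 24 mm wide (y -12 to +12). Dark steel head crosswise at the end, x +52 to +78, y -45 to +45. Best gripped across the handle at x = +25, near its balance. Lower edges bevelled 3 mm.
- gauge: Tyre gauge lying flat, 132 mm long, 0.18-0.26 kg. Origin: underside, mid-length; x to the dial, z up. Round black dial with white face, 56 mm dia, 34 mm high, centred at x +38. Orange stem x -46 to +12, 20 mm wide, 28 mm high. Brass chuck at the tail, x -66 to -46, y -26 to +10 (sticks out to -y), 28 mm high. Best gripped across the stem at x = -14. Lower edges bevelled 3 mm.
- drawer (a joint): Opening of the chest's upper drawer in m: 0 shut, 0.22 fully out; it starts about 0.2 open. It slides along the x axis of the pocket points and needs about 3 N to slide.
- hammer_pocket (a point): Point on the yellow bottom of the T-shaped cut-out in the black foam where the hammer's origin belongs. Axes are the drawer's: x into the chest (the way the drawer shuts), y to the robot's left, z up. The hammer's head lies towards -y (hammer x along -y of this point). 14 mm deep, play 1.5 mm each side, 2 mm at the ends; seated, the hammer stands 14 mm above the foam.
- gauge_pocket (a point): Point on the yellow bottom of the second cut-out, where the gauge's origin belongs; axes as hammer_pocket, 65 mm farther in (+x) and 22 mm to its +y. The dial lies towards +y (gauge x along +y of this point), the chuck points into the chest. Same depth and play; seated, its stem stands 14 mm and its dial 20 mm above the foam.
- chest: Red tool chest, fixed, 260 deep x 310 wide x 135 mm high, origin under its centre, x away from its front. Foam top in the open upper drawer: 102 mm above the table. In each cut-out two springy foam lips, under the tool's best grip place, must be pushed aside: pressing a tool home takes 6 to 12 N beyond its weight, felt over the last 8 mm. A flat steel spanner in the foam is part of the drawer.
- drawer_pull (a point): Middle of the outer edge of the upper drawer's aluminium pull lip: 140 mm wide, 10 mm high, its mid-height 95 mm above the table, standing 12 mm out from the red front panel (270 mm wide, 64 to 106 mm above the table). Axes as hammer_pocket: push along +x to shut. The lower drawer stays shut; its pull, 42 to 52 mm above the table, is level with this one when shut.
- screwdriver: Blue-handled screwdriver, 170 mm, a bystander to leave alone.
- pot: Black open pot, 72 mm across, 60 mm high, a bystander to leave alone.
Mind the look-alikes: they are no part of the job. There is more than one size of the gauge; the one meant has the size given above.

How it is judged:
By the outcome, as a careful person would: the job done as asked, in the order asked, and still so for the second after the job is handed in, with the robot touching nothing.
It also fails if it takes over 72 s, if anything falls off the work surface, if the arm or the gripper's body presses on something with over 40 N, if the wrist force passes 120 N, or if a joint passes its speed limit or range.

## Working session

There is one attempt and no reset: what is moved stays moved. The work goes in short steps, Python scripts to look and compute and a tool call to move; the robot and the scene stay as the last step left them, time stands still between calls to the robot, and variables do not carry over. Pictures are saved under pics/ and viewed, at most 12 in all, crops included, and the job is handed in when it is done.

Besides the shell and the picture viewer there is one more tool, called after "Emit:" by a JSON object that holds its "fn" and its "kwargs", one argument or row to a line. drive_tool: Moves the arm, as the interface text tells. Its arguments: {"type":"object","properties":{"increments":{"type":"array","items":{"type":"object","properties":{"claw":{"type":"number"},"dx":{"type":"number"},"dy":{"type":"number"},"dz":{"type":"number"},"wx":{"type":"number"},"wy":{"type":"number"},"wz":{"type":"number"}}}},"newtons":{"type":"number"}},"required":["increments"]}

```bash
ls; mkdir -p pics; cat > h.py <<'E'
import numpy as np, cv2
from station import *
from scipy.spatial.transform import Rotation as Ro
def snap(n):
    o=get_obs(); im,d=read_camera(n); np.savez(f'{n}.npz',im=im,d=d,p=o['eef_pos'],q=o['tool_rot']); return im,d
def world(n,u,v,z=None):
    """pixel -> world by depth, or by plane height z"""
    f=np.load(f'{n}.npz'); c=calibration(n); K=np.array(c['intrinsics'],float); k=c['k1']
    x=np.array([(u-K[0,2])/K[0,0],(v-K[1,2])/K[1,1]]); s=x.copy()
    for _ in range(20): s=x/(1+k*(s@s))
    r=np.array([s[0],s[1],1.])
    if n=='wrist':
        M=np.array(c['mount']); q=f['q']; R=Ro.from_quat([q[1],q[2],q[3],q[0]]).as_matrix()
        A=R@M[:3,:3]; o=R@M[:3,3]+f['p']
    else:
        A=np.array(c['R']).T; o=-A@np.array(c['t'])
    if z is None:
        p=f['d'][int(round(v))-1:int(round(v))+2,int(round(u))-1:int(round(u))+2]; p=p[p>0]; t=np.median(p) if p.size else np.nan
    else: t=(z-o[2])/(A@r)[2]
    return o+A@r*t
def save(n,name,box=None,s=1):
    im=np.load(f'{n}.npz')['im']
    if box: im=im[box[1]:box[3],box[0]:box[2]]
    im=cv2.resize(im,None,fx=s,fy=s,interpolation=cv2.INTER_CUBIC); cv2.imwrite(f'pics/{name}.png',im[:,:,::-1])
E
python3 - <<'E'
from h import *
print(get_obs()); 
for n in('top','scene'): snap(n); c=calibration(n); print(n,c)
print(calibration('wrist'))
import station; print([x for x in dir(station) if not x.startswith('_')])
save('top','top1',s=1.42); save('scene','sc1',s=1.42)
try: print(finger_overhang)
except Exception as e: print(e)
E
```

```text
pics
{'t': 0.0, 'q': array([-1.34708148,  0.47781282,  0.02232224,  1.55647067, -0.01149511,
        1.10929509, -0.08310623]), 'joint_vel': array([-0.00134836, -0.00035919,  0.00090716,  0.00136004, -0.00025255,
       -0.00084997, -0.00024531]), 'joint_torque': array([-4.60828005e-05, -5.96482444e+01,  1.60791043e+00, -2.81189311e+01,
        1.24675545e-02,  9.46318090e-03,  2.39109545e-05]), 'eef_pos': array([0.21970929, 0.63765347, 0.2553087 ]), 'tool_rot': array([-8.62977929e-05,  1.65131069e-01,  9.86271193e-01, -9.24966436e-04]), 'contact_force': array([-0.43911591,  0.03702474, -0.7059949 ]), 'torque': array([ 0.00941969, -0.01563781,  0.0259314 ]), 'grasp_force': 0.0, 'gripper_width': 0.9985518485715321}
top {'intrinsics': array([[459.0428215 ,   0.        , 285.95499104],
       [  0.        , 459.0428215 , 205.77413898],
       [  0.        ,   0.        ,   1.        ]]), 'k1': -0.024916306515114436, 'R': array([[-5.11390410e-03, -9.99985086e-01, -1.91747972e-03],
       [-9.77645464e-01,  5.40270225e-03, -2.10190764e-01],
       [ 2.10197989e-01,  7.99719935e-04, -9.776
[... 417 characters left out ...]
]), 't': array([ 0.25994412, -0.32451809,  1.42390754])}
{'intrinsics': array([[353.37533406,   0.        , 278.00747441],
       [  0.        , 353.37533406, 204.38652952],
       [  0.        ,   0.        ,   1.        ]]), 'k1': -0.04021031626186819, 'mount': array([[-7.85243389e-04, -9.54989535e-01, -2.96638451e-01,
         7.64287275e-02],
       [ 9.99998301e-01, -1.24458661e-03,  1.35965223e-03,
        -1.80562313e-04],
       [-1.66764590e-03, -2.96636879e-01,  9.54988890e-01,
        -1.17170235e-01],
       [ 0.00000000e+00,  0.00000000e+00,  0.00000000e+00,
         1.00000000e+00]])}
['PlanningError', 'calibration', 'finger_overhang', 'get_obs', 'hand_in', 'read_camera']
0.025
```

View pics/top1.png

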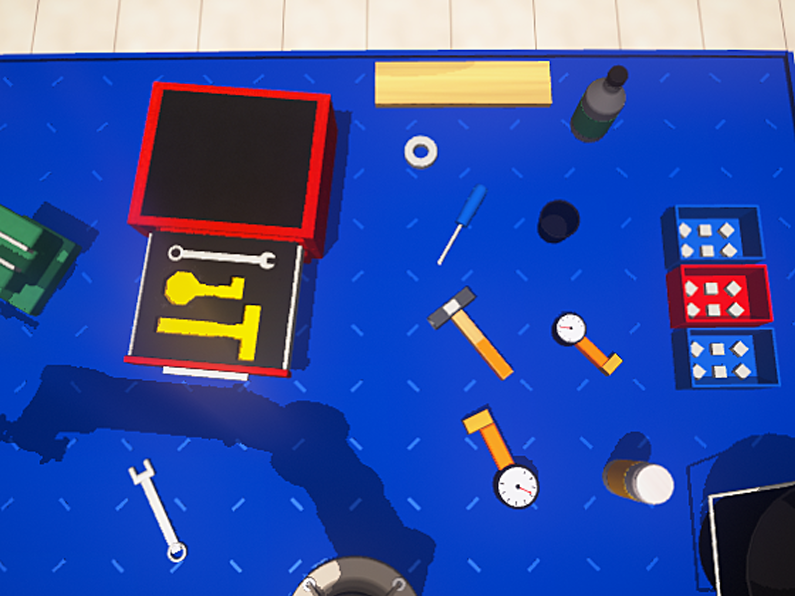

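View pics/sc1.png

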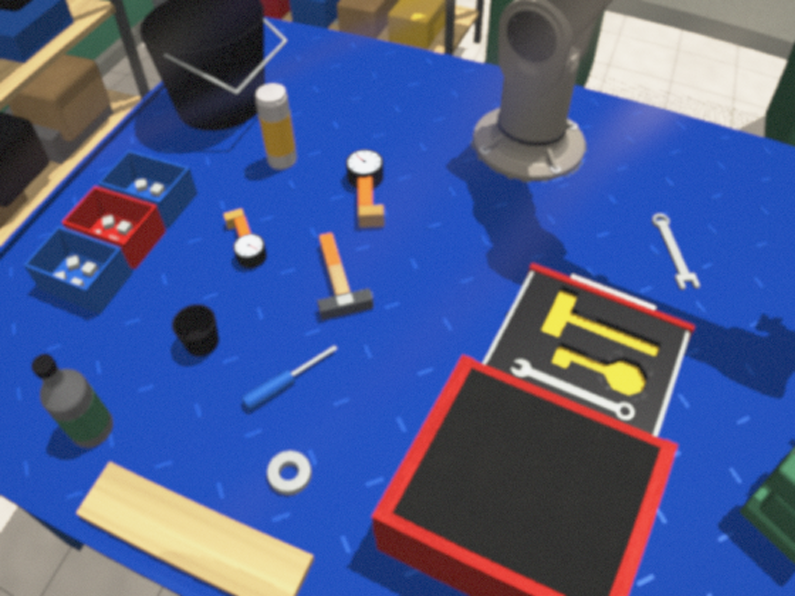

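Top view (795 px wide): the drawer is at left, with the T cut-out around (210,330) and the gauge cut-out around (200,288). The hammer runs from its head at (452,307) to its tail at (508,375). There are two gauge candidates: A with its dial at (568,328) and chuck at (611,365), and B with its dial at (517,486) and chuck at (478,420). I'll measure both and crop in on them.

```bash
python3 - <<'E'
from h import *
s=1.42
for n,u,v,z in [('A dial',568,328,.034),('A chuck',611,365,.028),('B dial',517,486,.034),('B chuck',478,420,.028),('ham head',452,307,.028),('ham tail',508,375,.024),('T bottom headctr',249,333,.088),('T tail',160,326,.088),('G dial',182,288,.088),('G chuck',236,287,.088),('pullL',165,371,.095),('pullR',247,377,.095)]:
    print(n,world('top',u/s,v/s).round(4),world('top',u/s,v/s,z).round(4))
im=np.load('top.npz')['im']
a=cv2.resize(im[185:365,285:450],None,fx=3.3,fy=3.3,interpolation=cv2.INTER_CUBIC)
cv2.imwrite('pics/tools.png',a[:,:,::-1])
save('top','drw',(80,150,220,275),5.7/1.2)
E
```

```text
A dial [ 0.4944 -0.3717  0.0329] [ 0.4942 -0.3714  0.034 ]
A chuck [ 0.4299 -0.445   0.0255] [ 0.4297 -0.4442  0.028 ]
B dial [ 0.2298 -0.2698  0.0458] [ 0.2289 -0.2717  0.034 ]
B chuck [ 0.3373 -0.2097  0.0345] [ 0.3374 -0.2104  0.028 ]
ham head [ 0.534  -0.1699  0.0269] [ 0.5338 -0.1698  0.028 ]
ham tail [ 0.4161 -0.2689 -0.0017] [ 0.4139 -0.265   0.024 ]
T bottom headctr [0.4802 0.1726 0.0877] [0.4802 0.1725 0.088 ]
T tail [0.4927 0.3224 0.0876] [0.4927 0.3223 0.088 ]
G dial [0.5575 0.2897 0.088 ] [0.5575 0.2897 0.088 ]
G chuck [0.559  0.1985 0.0867] [0.5587 0.1981 0.088 ]
pullL [0.4166 0.3042 0.0998] [0.417  0.3059 0.095 ]
pullR [0.4067 0.1705 0.0966] [0.4068 0.1709 0.095 ]
```

View pics/tools.png

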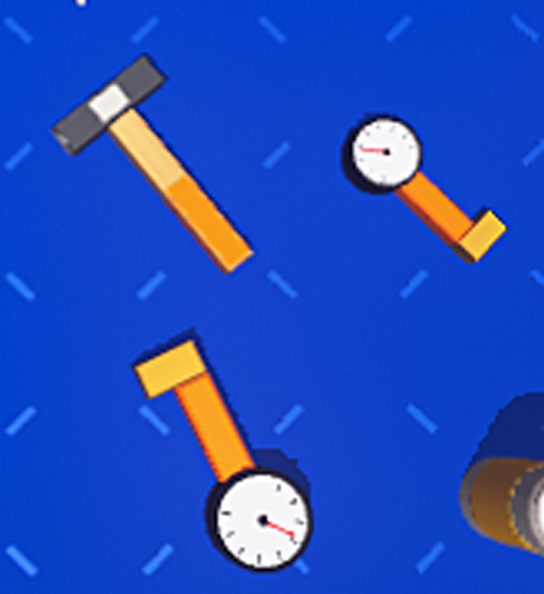

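View pics/drw.png

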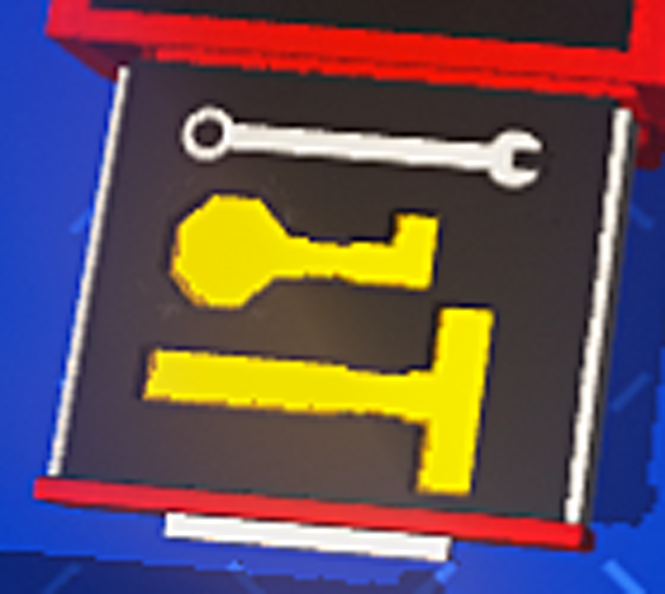

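Measured sizes: A's dial is 33 mm high and its dial-to-chuck distance is 97 mm (nominal 94), so A is the gauge meant. B's dial is 46 mm high and its dial-to-chuck distance is 124 mm, so B is too big. A's chuck sticks out to -y, as specified. The crops show the head and tail of the hammer clearly, and the drawer is turned about -5°. Next I'll move over the drawer for a close wrist view.

Emit:
{"fn": "drive_tool", "kwargs": {
  "increments": [
    {"dx": -0.041,"dy": -0.0264},
    {"dx": -0.041,"dy": -0.0264},
    {"dx": -0.041,"dy": -0.0264},
    {"dx": -0.041,"dy": -0.0264},
    {"dx": -0.041,"dy": -0.0264},
    {"dx": -0.041,"dy": -0.0264},
    {"dx": -0.041,"dy": -0.0264},
    {"dx": -0.041,"dy": -0.0264},
    {"dx": -0.041,"dy": -0.0264},
    {"dx": -0.041,"dy": -0.0264},
    {},
    {}
  ]
}}

```text
schema error: expected keys claw, dx, dy, dz, wx, wy, wz
```

Emit:
{"fn": "drive_tool", "kwargs": {
  "increments": [
    {"claw": 0.085,"dx": -0.041,"dy": -0.0264,"dz": 0,"wx": 0,"wy": 0,"wz": 0},
    {"claw": 0.085,"dx": -0.041,"dy": -0.0264,"dz": 0,"wx": 0,"wy": 0,"wz": 0},
    {"claw": 0.085,"dx": -0.041,"dy": -0.0264,"dz": 0,"wx": 0,"wy": 0,"wz": 0},
    {"claw": 0.085,"dx": -0.041,"dy": -0.0264,"dz": 0,"wx": 0,"wy": 0,"wz": 0},
    {"claw": 0.085,"dx": -0.041,"dy": -0.0264,"dz": 0,"wx": 0,"wy": 0,"wz": 0},
    {"claw": 0.085,"dx": -0.041,"dy": -0.0264,"dz": 0,"wx": 0,"wy": 0,"wz": 0},
    {"claw": 0.085,"dx": -0.041,"dy": -0.0264,"dz": 0,"wx": 0,"wy": 0,"wz": 0},
    {"claw": 0.085,"dx": -0.041,"dy": -0.0264,"dz": 0,"wx": 0,"wy": 0,"wz": 0},
    {"claw": 0.085,"dx": -0.041,"dy": -0.0264,"dz": 0,"wx": 0,"wy": 0,"wz": 0},
    {"claw": 0.085,"dx": -0.041,"dy": -0.0264,"dz": 0,"wx": 0,"wy": 0,"wz": 0},
    {"claw": 0.085,"dx": 0,"dy": 0,"dz": 0,"wx": 0,"wy": 0,"wz": 0}
  ]
}}

```text
t: 1.48
eef_pos: [0.524, 0.2502, 0.2561]
tool_rot: [0.001, 0.169, 0.986, -0.001]
contact_force: [-0.3, 0.1, -0.0]
gripper_width: 0.994
grasp_force: 0.0
```

```bash
cat >> h.py <<'E'
from scipy.optimize import minimize
_c=np.linspace(0,2*np.pi,25)[:-1]
HAM=[np.array([[-.090,-.012],[.052,-.012],[.052,-.045],[.078,-.045],[.078,.045],[.052,.045],[.052,.012],[-.090,.012]])]
GAU=[np.array([[-.046,-.010],[.02,-.010],[.02,.010],[-.046,.010]]),np.array([[-.066,-.026],[-.046,-.026],[-.046,.010],[-.066,.010]]),np.c_[.038+.028*np.cos(_c),.028*np.sin(_c)]]
def grow(P,m): # outline offset by m
    out=[]
    for p in P:
        e=np.roll(p,-1,0)-p; n=np.c_[e[:,1],-e[:,0]]/np.linalg.norm(e,axis=1)[:,None]; n0=np.roll(n,1,0)
        out.append(p+m*(n+n0)/(1+(n*n0).sum(1))[:,None])
    return out
def project(n,X):
    f=np.load(f'{n}.npz'); c=calibration(n); K=np.array(c['intrinsics'],float)
    if n=='wrist':
        M=np.array(c['mount']); q=f['q']; R=Ro.from_quat([q[1],q[2],q[3],q[0]]).as_matrix(); A=R@M[:3,:3]; Y=(X-(R@M[:3,3]+f['p']))@A
    else: Y=X@np.array(c['R']).T+np.array(c['t'])
    s=Y[:,:2]/Y[:,2:]; s=s*(1+c['k1']*(s**2).sum(1))[:,None]
    return s*[K[0,0],K[1,1]]+[K[0,2],K[1,2]]
def draw(n,P,pose,z,S=4):
    x,y,a=pose; m=np.zeros((420*S,560*S),np.uint8); c,s=np.cos(a),np.sin(a)
    for p in P:
        w=np.c_[x+c*p[:,0]-s*p[:,1],y+s*p[:,0]+c*p[:,1],np.full(len(p),z)]
        cv2.fillPoly(m,[np.round((project(n,w)+.5)*S*16).astype(np.int32)],1,shift=4)
    return m
def fit(n,mask,model,p0):
    """model(pose)->4x mask; returns pose and mismatch fraction"""
    M=np.kron(mask.astype(np.uint8),np.ones((4,4),np.uint8)); sc=np.array([1,1,10.])
    f=lambda v:float(np.count_nonzero(model(v*sc)!=M))/M.sum()
    p0=np.array(p0,float)/sc; best=None
    for d in(.008,.003,.0015):
        s=np.vstack([p0]+[p0+d*e for e in np.eye(3)])
        r=minimize(f,p0,method='Nelder-Mead',options=dict(initial_simplex=s,xatol=1e-5,fatol=1e-5,maxiter=120)); p0=r.x
    return p0*sc,r.fun
def blob(m,u,v): # connected part nearest pixel
    k,l=cv2.connectedComponents(m.astype(np.uint8)); ys,xs=np.nonzero(m); i=np.argmin((xs-u)**2+(ys-v)**2); return l==l[ys[i],xs[i]]
def ham_model(n): return lambda v:np.maximum.reduce([draw(n,HAM,v,z) for z in(.003,.015,.028)])
def gau_model(n): return lambda v:np.maximum.reduce([draw(n,GAU,v,z) for z in(.003,.015,.028)]+[draw(n,GAU[2:],v,.034)])
def pock_model(n):
    H=grow(HAM,.0015); G=grow(GAU,.0015)
    def f(v):
        x,y,a=v; c,s=np.cos(a),np.sin(a); g=(x+c*.065-s*.022,y+s*.065+c*.022,a+np.pi/2); h=(x,y,a-np.pi/2)
        return (draw(n,H,h,.088)&draw(n,H,h,.102))|(draw(n,G,g,.088)&draw(n,G,g,.102))
    return f
def yellow(im):
    h=cv2.cvtColor(im,cv2.COLOR_RGB2HSV); return (abs(h[...,0].astype(int)-28)<6)&(h[...,1]>150)&(h[...,2]>90)
def overlay(n,m,name,s=1.4):
    im=np.load(f'{n}.npz')['im'].copy(); im=cv2.resize(im,None,fx=4,fy=4)
    k,_=cv2.findContours(m,cv2.RETR_EXTERNAL,cv2.CHAIN_APPROX_NONE); cv2.drawContours(im,k,-1,(255,0,255),4)
    cv2.imwrite(f'pics/{name}.png',cv2.resize(im,None,fx=s/4,fy=s/4,interpolation=cv2.INTER_AREA)[:,:,::-1])
def go(x,y,z,yaw):
    """tool shift and turn to tcp xyz with tool y axis at yaw (deg), pointing down"""
    o=get_obs(); q=o['tool_rot']; R=Ro.from_quat([q[1],q[2],q[3],q[0]]); d=R.inv().apply(np.array([x,y,z])-o['eef_pos'])
    a=np.radians(yaw); Y=np.array([np.cos(a),np.sin(a),0]); Z=np.array([0,0,-1.]); T=Ro.from_matrix(np.c_[np.cross(Y,Z),Y,Z])
    print('shift',d.round(4),'turn',np.degrees((R.inv()*T).as_rotvec()).round(2))
E
python3 - <<'E'
from h import *
im,d=snap('wrist')
m=yellow(im); m=cv2.morphologyEx(m.astype(np.uint8),cv2.MORPH_OPEN,np.ones((3,3)))>0
k,l,st,ce=cv2.connectedComponentsWithStats(m.astype(np.uint8)); print([(s.tolist(),c.round().tolist()) for s,c in zip(st[1:],ce[1:]) if s[4]>100])
big=[i for i in range(1,k) if st[i,4]>800]; m=np.isin(l,big)
v,e=fit('wrist',m,pock_model('wrist'),(.487,.25,-.083)); print('pocket wrist',v.round(4),np.degrees(v[2]),e)
overlay('wrist',pock_model('wrist')(v),'ov1')
im=np.load('top.npz')['im']; m=yellow(im); m[:,230:]=0; m[:,:80]=0
vt,e=fit('top',m,pock_model('top'),v); print('pocket top',vt.round(4),np.degrees(vt[2]),e)
h=im.astype(int); nb=~((h[...,2]>h[...,0]+40)&(h[...,2]>h[...,1]+30))
f=np.load('top.npz')
for nm,u,w,mod,p0 in [('ham',338,243,ham_model,(.474,-.218,.69)),('gau',412,242,gau_model,(.469,-.40,.845))]:
    b=blob(nb,u,w); v,e=fit('top',b,mod('top'),p0); print(nm,b.sum(),v.round(4),np.degrees(v[2]).round(2),e)
E
```

```text
[([137, 111, 225, 118, 9132], [234.0, 157.0]), ([215, 178, 158, 80, 5640], [308.0, 219.0])]
pocket wrist [ 0.4865  0.2371 -0.0963] -5.518266140172974 0.0862400148930409Traceback (most recent call last):
  File "<stdin>", line 9, in <module>
  File "h.py", line 55, in fit
    r=minimize(f,p0,method='Nelder-Mead',options=dict(initial_simplex=s,xatol=1e-5,fatol=1e-5,maxiter=120)); p0=r.x
    res = _minimize_neldermead(fun, x0, args, callback, bounds=bounds,
                               **options)
    fxcc = func(xcc)
    fx = function(np.copy(x), *(wrapper_args + args))
  File "h.py", line 51, in <lambda>
    f=lambda v:float(np.count_nonzero(model(v*sc)!=M))/M.sum()
                                      ~~~~~^^^^^^
  File "h.py", line 65, in f
    return (draw(n,H,h,.088)&draw(n,H,h,.102))|(draw(n,G,g,.088)&draw(n,G,g,.102))
                             ~~~~^^^^^^^^^^^^
  File "h.py", line 46, in draw
    cv2.fillPoly(m,[np.round((project(n,w)+.5)*S*16).astype(np.int32)],1,shift=4)
                              ~~~~~~~^^^^^
  File "h.py", line 36, in project
    f=np.load(f'{n}.npz'); c=calibration(n); K=np.array(c['intrinsics'],float)
                                      ~~~~~~~~~~~^^^
ValueError: time passes only in moves, steps and waits
```

View pics/ov1.png

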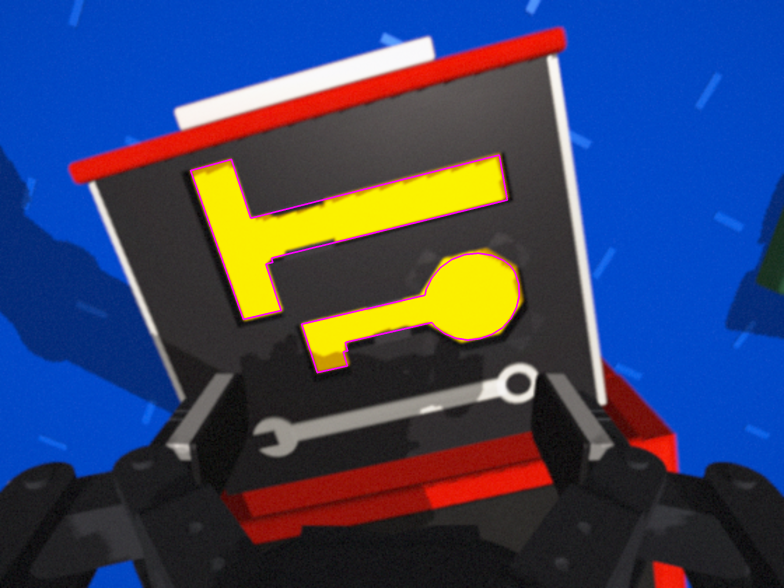

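The wrist overlay outlines both cut-outs almost exactly (T from 195,165 to 500,180; gauge from 305,325 to 515,295). I'll cache the calibration and fit the tools from the top image.

```bash
python3 - <<'E'
import json
from station import calibration
json.dump({n:{k:getattr(v,'tolist',lambda:v)() for k,v in calibration(n).items()} for n in('top','scene','wrist')},open('cal.json','w'))
E
sed -i 's/^from scipy.optimize/import json,functools\n_C=json.load(open("\.\/cal.json"))\ndef calibration(n): return _C[n]\nfrom scipy.optimize/' h.py
cat > t.py <<'E'
from h import *
im=np.load('top.npz')['im']; m=yellow(im); m[:,230:]=0; m[:,:80]=0
vt,e=fit('top',m,pock_model('top'),(.4865,.2371,-.0963)); print('pocket top',vt.round(4),np.degrees(vt[2]),e)
h=im.astype(int); nb=~((h[...,2]>h[...,0]+40)&(h[...,2]>h[...,1]+30))
for nm,u,w,mod,p0 in [('ham',338,243,ham_model,(.474,-.218,.69)),('gau',412,242,gau_model,(.469,-.40,.845))]:
    b=blob(nb,u,w); v,e=fit('top',b,mod('top'),p0); print(nm,b.sum(),v.round(4),np.degrees(v[2]).round(2),e)
print(get_obs()['q'].round(3),get_obs()['t'])
E
time python3 t.py
```

```text
pocket top [ 0.4878  0.2352 -0.0909] -5.205860575985075 0.10819575471698113
ham 1000 [ 0.4844 -0.2088  0.6702] 38.4 0.074125
gau 811 [ 0.4682 -0.4013  0.7702] 44.13 0.07382860665844636
[-0.708  0.323  0.188  1.798 -0.069  1.027  0.74 ] 1.525
real	0m3.872s
user	0m2.906s
sys	0m1.583s
```

Emit:
{"fn": "drive_tool", "kwargs": {
  "increments": [
    {"claw": 0.085,"dx": -0.0143,"dy": -0.0472,"dz": 0,"wx": 0,"wy": 0,"wz": 0},
    {"claw": 0.085,"dx": -0.0143,"dy": -0.0472,"dz": 0,"wx": 0,"wy": 0,"wz": 0},
    {"claw": 0.085,"dx": -0.0143,"dy": -0.0472,"dz": 0,"wx": 0,"wy": 0,"wz": 0},
    {"claw": 0.085,"dx": -0.0143,"dy": -0.0472,"dz": 0,"wx": 0,"wy": 0,"wz": 0},
    {"claw": 0.085,"dx": -0.0143,"dy": -0.0472,"dz": 0,"wx": 0,"wy": 0,"wz": 0},
    {"claw": 0.085,"dx": -0.0143,"dy": -0.0472,"dz": 0,"wx": 0,"wy": 0,"wz": 0},
    {"claw": 0.085,"dx": -0.0143,"dy": -0.0472,"dz": 0,"wx": 0,"wy": 0,"wz": 0},
    {"claw": 0.085,"dx": -0.0143,"dy": -0.0472,"dz": 0,"wx": 0,"wy": 0,"wz": 0},
    {"claw": 0.085,"dx": -0.0143,"dy": -0.0472,"dz": 0,"wx": 0,"wy": 0,"wz": 0},
    {"claw": 0.07,"dx": 0,"dy": 0,"dz": 0,"wx": 0,"wy": 0,"wz": -9.65},
    {"claw": 0.06,"dx": 0,"dy": 0,"dz": 0,"wx": 0,"wy": 0,"wz": -9.65},
    {"claw": 0.05,"dx": 0,"dy": 0,"dz": 0,"wx": 0,"wy": 0,"wz": -9.65},
    {"claw": 0.05,"dx": 0,"dy": 0,"dz": 0,"wx": 0,"wy": 0,"wz": -9.65},
    {"claw": 0.05,"dx": 0,"dy": 0,"dz": 0,"wx": 0,"wy": 0,"wz": -9.65},
    {"claw": 0.05,"dx": 0,"dy": 0,"dz": 0,"wx": 0,"wy": 0,"wz": -9.65},
    {"claw": 0.05,"dx": 0,"dy": 0,"dz": 0,"wx": 0,"wy": 0,"wz": 0},
    {"claw": 0.05,"dx": 0,"dy": 0,"dz": 0,"wx": 0,"wy": 0,"wz": 0}
  ]
}}

```text
t: 3.65
eef_pos: [0.5049, -0.1877, 0.2562]
tool_rot: [-0.0, -0.332, 0.943, 0.0]
contact_force: [0.0, 0.4, -0.3]
gripper_width: 0.586
grasp_force: 0.0
```

```bash
cat > w.py <<'E'
import sys
from h import *
# fit a tool in the wrist picture: w.py ham|gau x y yaw_deg
k=sys.argv[1]; p0=[float(a) for a in sys.argv[2:5]]; p0[2]=np.radians(p0[2])
im,d=snap('wrist'); h=im.astype(int); nb=~((h[...,2]>h[...,0]+30)&(h[...,2]>h[...,1]+20)); 
u,v=project('wrist',np.array([[p0[0],p0[1],.028]]))[0]; b=blob(nb,u,v)
mod=(ham_model if k=='ham' else gau_model)('wrist'); r,e=fit('wrist',b,mod,p0); print(k,b.sum(),r.round(4),np.degrees(r[2]).round(2),e)
overlay('wrist',mod(r),sys.argv[5])
g=.025 if k=='ham' else -.014
gx,gy=r[0]+g*np.cos(r[2]),r[1]+g*np.sin(r[2]); yaw=np.degrees(r[2])+90; print('grip',gx,gy,yaw)
o=get_obs(); print(o['t'],o['q'].round(3)); go(gx,gy,.040,yaw)
E
python3 w.py ham .4844 -.2088 38.4 ham1
```

```text
ham 6004 [ 0.4841 -0.2096  0.6723] 38.52 0.05992879746835443
grip 0.5036458955847095 -0.19399303372633864 128.51724755116047
3.7 [ 0.033  0.254  0.248  1.896 -0.074  1.001  2.561]
shift [ 0.0048 -0.004   0.2162] turn [ 0.02 -0.    0.27]
```

View pics/ham1.png

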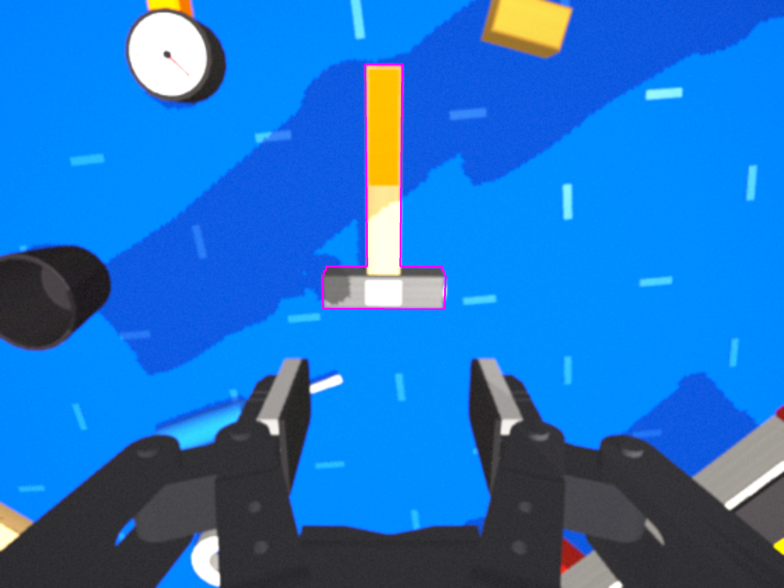

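The overlay matches the hammer (handle 367–403, 65–270; head 323–445, 267–308). I'll go down and grip it high up, so the tips stay above foam level.

Emit:
{"fn": "drive_tool", "kwargs": {
  "increments": [
    {"claw": 0.05,"dx": 0.0048,"dy": -0.004,"dz": 0.05,"wx": 0,"wy": 0,"wz": 0.27},
    {"claw": 0.05,"dx": 0,"dy": 0,"dz": 0.05,"wx": 0,"wy": 0,"wz": 0},
    {"claw": 0.05,"dx": 0,"dy": 0,"dz": 0.05,"wx": 0,"wy": 0,"wz": 0},
    {"claw": 0.05,"dx": 0,"dy": 0,"dz": 0.04,"wx": 0,"wy": 0,"wz": 0},
    {"claw": 0.05,"dx": 0,"dy": 0,"dz": 0.027,"wx": 0,"wy": 0,"wz": 0},
    {"claw": 0.05,"dx": 0,"dy": 0,"dz": 0,"wx": 0,"wy": 0,"wz": 0},
    {"claw": 0.05,"dx": 0,"dy": 0,"dz": 0,"wx": 0,"wy": 0,"wz": 0},
    {"claw": 0.01,"dx": 0,"dy": 0,"dz": 0,"wx": 0,"wy": 0,"wz": 0},
    {"claw": 0.01,"dx": 0,"dy": 0,"dz": 0,"wx": 0,"wy": 0,"wz": 0},
    {"claw": 0.01,"dx": 0,"dy": 0,"dz": 0,"wx": 0,"wy": 0,"wz": 0},
    {"claw": 0.01,"dx": 0,"dy": 0,"dz": 0,"wx": 0,"wy": 0,"wz": 0}
  ],
  "newtons": 70
}}

```text
t: 5.08
eef_pos: [0.5043, -0.1947, 0.0409]
tool_rot: [0.001, -0.33, 0.944, -0.0]
contact_force: [-1.9, 1.3, 8.2]
gripper_width: 0.259
grasp_force: 69.1
```

Emit:
{"fn": "drive_tool", "kwargs": {
  "increments": [
    {"claw": 0.01,"dx": 0,"dy": 0,"dz": -0.02,"wx": 0,"wy": 0,"wz": 0},
    {"claw": 0.01,"dx": 0,"dy": 0,"dz": -0.06,"wx": 0,"wy": 0,"wz": 0},
    {"claw": 0.01,"dx": 0,"dy": 0,"dz": -0.06,"wx": 0,"wy": 0,"wz": 0},
    {"claw": 0.01,"dx": 0,"dy": 0,"dz": -0.06,"wx": 0,"wy": 0,"wz": 0},
    {"claw": 0.01,"dx": -0.0264,"dy": 0.0368,"dz": 0,"wx": 0,"wy": 0,"wz": 0},
    {"claw": 0.01,"dx": -0.0264,"dy": 0.0368,"dz": 0,"wx": 0,"wy": 0,"wz": 0},
    {"claw": 0.01,"dx": -0.0264,"dy": 0.0368,"dz": 0,"wx": 0,"wy": 0,"wz": 0},
    {"claw": 0.01,"dx": -0.0264,"dy": 0.0368,"dz": 0,"wx": 0,"wy": 0,"wz": 0},
    {"claw": 0.01,"dx": -0.0264,"dy": 0.0368,"dz": 0,"wx": 0,"wy": 0,"wz": 0},
    {"claw": 0.01,"dx": -0.0264,"dy": 0.0368,"dz": 0,"wx": 0,"wy": 0,"wz": 0},
    {"claw": 0.01,"dx": -0.0264,"dy": 0.0368,"dz": 0,"wx": 0,"wy": 0,"wz": 0},
    {"claw": 0.01,"dx": -0.0264,"dy": 0.0368,"dz": 0,"wx": 0,"wy": 0,"wz": 0},
    {"claw": 0.01,"dx": -0.0264,"dy": 0.0368,"dz": 0,"wx": 0,"wy": 0,"wz": 0}
  ]
}}

```text
t: 6.7
eef_pos: [0.4816, 0.2133, 0.2393]
tool_rot: [-0.0, -0.33, 0.944, -0.0]
contact_force: [0.7, 0.3, -4.2]
gripper_width: 0.255
grasp_force: 70.2
```

Emit:
{"fn": "drive_tool", "kwargs": {
  "increments": [
    {"claw": 0.01,"dx": 0,"dy": 0,"dz": 0,"wx": 0,"wy": 0,"wz": 10.3},
    {"claw": 0.01,"dx": 0,"dy": 0,"dz": 0,"wx": 0,"wy": 0,"wz": 10.3},
    {"claw": 0.01,"dx": 0,"dy": 0,"dz": 0,"wx": 0,"wy": 0,"wz": 10.3},
    {"claw": 0.01,"dx": 0,"dy": 0,"dz": 0,"wx": 0,"wy": 0,"wz": 10.3},
    {"claw": 0.01,"dx": 0,"dy": 0,"dz": 0,"wx": 0,"wy": 0,"wz": 10.3},
    {"claw": 0.01,"dx": 0,"dy": 0,"dz": 0,"wx": 0,"wy": 0,"wz": 10.3},
    {"claw": 0.01,"dx": 0,"dy": 0,"dz": 0,"wx": 0,"wy": 0,"wz": 10.3},
    {"claw": 0.01,"dx": 0,"dy": 0,"dz": 0,"wx": 0,"wy": 0,"wz": 10.3},
    {"claw": 0.01,"dx": 0,"dy": 0,"dz": 0,"wx": 0,"wy": 0,"wz": 10.3},
    {"claw": 0.01,"dx": 0,"dy": 0,"dz": 0,"wx": 0,"wy": 0,"wz": 10.3},
    {"claw": 0.01,"dx": 0,"dy": 0,"dz": 0,"wx": 0,"wy": 0,"wz": 10.3},
    {"claw": 0.01,"dx": 0,"dy": 0,"dz": 0,"wx": 0,"wy": 0,"wz": 10.3},
    {"claw": 0.01,"dx": 0,"dy": 0,"dz": 0,"wx": 0,"wy": 0,"wz": 10.3},
    {"claw": 0.01,"dx": 0,"dy": 0,"dz": 0,"wx": 0,"wy": 0,"wz": 0},
    {"claw": 0.01,"dx": 0,"dy": 0,"dz": 0,"wx": 0,"wy": 0,"wz": 0}
  ]
}}

```text
t: 8.57
eef_pos: [0.4821, 0.2123, 0.2393]
tool_rot: [-0.0, 0.738, 0.675, -0.0]
contact_force: [0.7, 0.2, -4.1]
gripper_width: 0.251
grasp_force: 70.2
```

```bash
python3 - <<'E'
from h import *
snap('wrist'); save('wrist','held',s=1.4); go(.4841,.2122,.15,-5.5); print(get_obs()['q'].round(3),get_obs()['contact_force'],get_obs()['torque'])
E
```

```text
shift [0.     0.0019 0.0893] turn [-0.01 -0.    0.38]
[-0.871  0.261  0.404  1.948 -0.125  0.957 -0.497] [-0.59179449  1.06213955 -5.3985437 ] [ 0.02805166 -0.00102775 -0.03030979]
```

View pics/held.png

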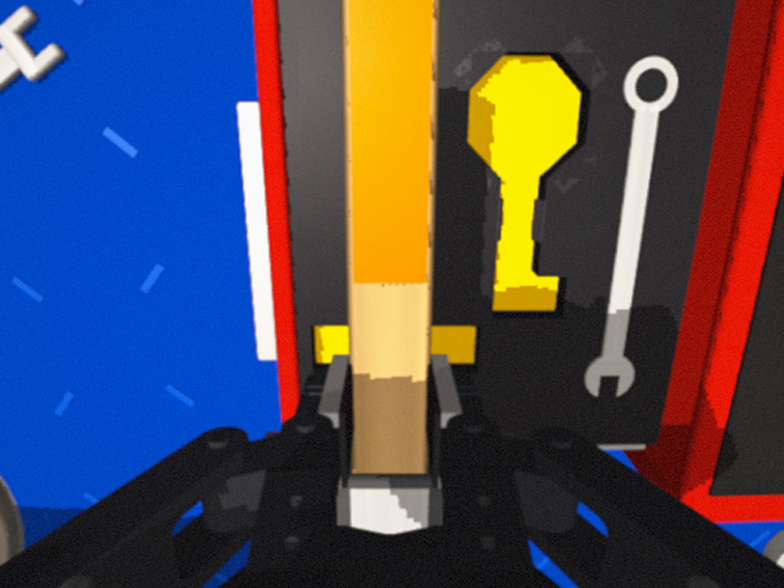

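The hammer is held straight and centred (handle 349–430 between the pads). The gauge cut-out is fully visible here (468–580, 55–310), so I'll use it as a cross-check of the drawer pose.

```bash
cat > g.py <<'E'
from h import *
im=np.load('wrist.npz')['im']; h=cv2.cvtColor(im,cv2.COLOR_RGB2HSV); m=(abs(h[...,0].astype(int)-26)<8)&(h[...,1]>150)&(h[...,2]>80)
m=cv2.morphologyEx(m.astype(np.uint8),cv2.MORPH_OPEN,np.ones((3,3)))>0
G=grow(GAU,.0015); gm=lambda v:draw('wrist',G,v,.088)&draw('wrist',G,v,.102)
a=-.0963; c,s=np.cos(a),np.sin(a); p0=(.4865+c*.065-s*.022,.2371+s*.065+c*.022,a+np.pi/2)
u,w=project('wrist',np.array([[p0[0],p0[1],.088]]))[0]; b=blob(m,u,w)
v,e=fit('wrist',b,gm,p0); print('expected',np.round(p0,4),'fit',v.round(4),e,b.sum())
a=v[2]-np.pi/2; c,s=np.cos(a),np.sin(a); print('hammer pocket',v[0]-c*.065+s*.022,v[1]-s*.065-c*.022,np.degrees(a))
E
python3 g.py
```

```text
expected [0.5533 0.2527 1.4745] fit [0.5542 0.2534 1.4786] 0.0820168887867647 8704
hammer pocket 0.4874775583007378 0.23750417654047867 -5.281810240156035
```

Emit:
{"fn": "drive_tool", "kwargs": {
  "increments": [
    {"claw": 0.01,"dx": 0,"dy": 0.0024,"dz": 0.03,"wx": 0,"wy": 0,"wz": 0.25},
    {"claw": 0.01,"dx": 0,"dy": 0,"dz": 0.03,"wx": 0,"wy": 0,"wz": 0},
    {"claw": 0.01,"dx": 0,"dy": 0,"dz": 0.025,"wx": 0,"wy": 0,"wz": 0},
    {"claw": 0.01,"dx": 0,"dy": 0,"dz": 0,"wx": 0,"wy": 0,"wz": 0},
    {"claw": 0.01,"dx": 0,"dy": 0,"dz": 0,"wx": 0,"wy": 0,"wz": 0}
  ]
}}

```text
t: 9.25
eef_pos: [0.4855, 0.2124, 0.1552]
tool_rot: [0.0, 0.74, 0.672, 0.001]
contact_force: [0.5, -0.1, -4.0]
gripper_width: 0.254
grasp_force: 70.2
```

```bash
python3 - <<'E'
from h import *
print(get_obs()['contact_force']); go(.4846,.2124,.129,-5.4)
E
```

```text
[ 0.4737547  -0.06348017 -4.03558969]
shift [-0.0001 -0.001   0.0262] turn [ 0.06 -0.04 -0.1 ]
```

Emit:
{"fn": "drive_tool", "kwargs": {
  "increments": [
    {"claw": 0.01,"dx": 0,"dy": -0.0008,"dz": 0.006,"wx": 0,"wy": 0,"wz": 0},
    {"claw": 0.01,"dx": 0,"dy": 0,"dz": 0.005,"wx": 0,"wy": 0,"wz": 0},
    {"claw": 0.01,"dx": 0,"dy": 0,"dz": 0.003,"wx": 0,"wy": 0,"wz": 0},
    {"claw": 0.01,"dx": 0,"dy": 0,"dz": 0.002,"wx": 0,"wy": 0,"wz": 0},
    {"claw": 0.01,"dx": 0,"dy": 0,"dz": 0,"wx": 0,"wy": 0,"wz": 0}
  ]
}}

```text
t: 9.88
eef_pos: [0.4844, 0.2123, 0.1383]
tool_rot: [0.0, 0.74, 0.672, 0.0]
contact_force: [0.7, 0.1, -4.7]
gripper_width: 0.254
grasp_force: 70.2
```

Already 4.6 mm into the cut-out with no resistance. Now I'll press it home.

Emit:
{"fn": "drive_tool", "kwargs": {
  "increments": [
    {"claw": 0.01,"dx": 0,"dy": 0,"dz": 0.003,"wx": 0,"wy": 0,"wz": 0},
    {"claw": 0.01,"dx": 0,"dy": 0,"dz": 0.003,"wx": 0,"wy": 0,"wz": 0},
    {"claw": 0.01,"dx": 0,"dy": 0,"dz": 0.002,"wx": 0,"wy": 0,"wz": 0},
    {"claw": 0.01,"dx": 0,"dy": 0,"dz": 0.0015,"wx": 0,"wy": 0,"wz": 0},
    {"claw": 0.01,"dx": 0,"dy": 0,"dz": 0,"wx": 0,"wy": 0,"wz": 0},
    {"claw": 0.01,"dx": 0,"dy": 0,"dz": 0,"wx": 0,"wy": 0,"wz": 0}
  ]
}}

```text
t: 10.62
eef_pos: [0.4844, 0.2127, 0.1289]
tool_rot: [0.0, 0.74, 0.672, 0.0]
contact_force: [3.8, 1.3, -0.8]
gripper_width: 0.258
grasp_force: 70.7
```

Emit:
{"fn": "drive_tool", "kwargs": {
  "increments": [
    {"claw": 0.01,"dx": 0,"dy": 0,"dz": 0.0015,"wx": 0,"wy": 0,"wz": 0},
    {"claw": 0.01,"dx": 0,"dy": 0,"dz": 0.0015,"wx": 0,"wy": 0,"wz": 0},
    {"claw": 0.01,"dx": 0,"dy": 0,"dz": 0.0015,"wx": 0,"wy": 0,"wz": 0},
    {"claw": 0.01,"dx": 0,"dy": 0,"dz": 0,"wx": 0,"wy": 0,"wz": 0}
  ]
}}

```text
t: 11.12
eef_pos: [0.4875, 0.2124, 0.1287]
tool_rot: [0.001, 0.741, 0.672, 0.003]
contact_force: [-2.2, -4.7, 35.9]
gripper_width: 0.255
grasp_force: 75.3
```

Emit:
{"fn": "drive_tool", "kwargs": {
  "increments": [
    {"claw": 0.01,"dx": 0,"dy": 0,"dz": -0.004,"wx": 0,"wy": 0,"wz": 0},
    {"claw": 0.042,"dx": 0,"dy": 0,"dz": 0,"wx": 0,"wy": 0,"wz": 0},
    {"claw": 0.042,"dx": 0,"dy": 0,"dz": 0,"wx": 0,"wy": 0,"wz": 0},
    {"claw": 0.042,"dx": 0,"dy": 0,"dz": 0,"wx": 0,"wy": 0,"wz": 0},
    {"claw": 0.042,"dx": 0,"dy": 0,"dz": -0.02,"wx": 0,"wy": 0,"wz": 0},
    {"claw": 0.042,"dx": 0,"dy": 0,"dz": -0.05,"wx": 0,"wy": 0,"wz": 0},
    {"claw": 0.042,"dx": 0,"dy": 0,"dz": -0.05,"wx": 0,"wy": 0,"wz": 0},
    {"claw": 0.0,"dx": 0,"dy": 0,"dz": 0,"wx": 0,"wy": 0,"wz": 0},
    {"claw": 0.0,"dx": 0,"dy": 0,"dz": 0,"wx": 0,"wy": 0,"wz": 0}
  ]
}}

```text
t: 12.25
eef_pos: [0.4835, 0.2122, 0.2477]
tool_rot: [-0.0, 0.74, 0.672, -0.0]
contact_force: [0.4, -0.6, -0.9]
gripper_width: 0.073
grasp_force: 0.0
```

```bash
python3 - <<'E'
from h import *
im,d=snap('wrist'); save('wrist','seat1',s=1.4)
# heights along hammer & foam
a=np.radians(-5.4); X=np.array([np.cos(a),np.sin(a)]); Y=np.array([-np.sin(a),np.cos(a)]); o=np.array([.487,.2373])
for dx,dy in [(0,70),(0,40),(0,10),(0,-20),(25,-65),(-25,-65),(0,-65),(-25,20),(30,60)]:
    p=o+X*dx/1e3+Y*dy/1e3; u,v=project('wrist',np.array([[*p,.116]]))[0]
    if 2<u<557 and 2<v<417: print(dx,dy,(u,v),world('wrist',u,v).round(4))
E
cp wrist.npz w1.npz; python3 g.py
```

```text
0 70 (np.float64(279.2650306397286), np.float64(65.24527022173297)) [0.4936 0.3069 0.1169]
0 40 (np.float64(279.3502000970392), np.float64(111.82306056527104)) [0.4908 0.2771 0.1164]
0 10 (np.float64(279.4279794601201), np.float64(155.44011598508112)) [0.4879 0.2472 0.1159]
0 -20 (np.float64(279.49901192988926), np.float64(196.2195130781113)) [0.4851 0.2175 0.1165]
25 -65 (np.float64(312.0299531511422), np.float64(252.28384295172907)) [0.5058 0.1701 0.1158]
-25 -65 (np.float64(247.15701623406835), np.float64(252.47626449747597)) [0.4559 0.1747 0.1155]
0 -65 (np.float64(279.5942200629869), np.float64(252.39636613381924)) [0.4809 0.1728 0.1164]
-25 20 (np.float64(243.6698476378307), np.float64(141.35428546753178)) [0.4624 0.2579 0.1014]
30 60 (np.float64(324.1635805721969), np.float64(81.05657763779932)) [0.5244 0.2946 0.1015]
expected [0.5533 0.2527 1.4745] fit [0.5538 0.2535 1.4793] 0.08351970502901354 8272
hammer pocket 0.4870826636650951 0.2374841739894415 -5.2435310451632375
```

View pics/seat1.png

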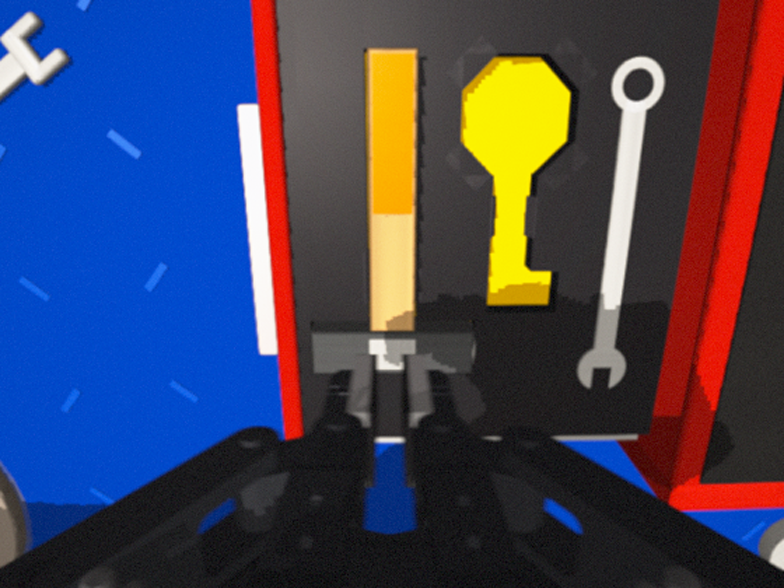

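The hammer is home: its top is at 0.116 m at both ends and across the head, which is 14–15 mm above the foam at 0.1015. The drawer hasn't moved. On to gauge A.

Emit:
{"fn": "drive_tool", "kwargs": {
  "increments": [
    {"claw": 0.05,"dx": -0.0566,"dy": 0.0029,"dz": 0,"wx": 0,"wy": 0,"wz": 0},
    {"claw": 0.05,"dx": -0.0566,"dy": 0.0029,"dz": 0,"wx": 0,"wy": 0,"wz": 0},
    {"claw": 0.05,"dx": -0.0566,"dy": 0.0029,"dz": 0,"wx": 0,"wy": 0,"wz": 0},
    {"claw": 0.05,"dx": -0.0566,"dy": 0.0029,"dz": 0,"wx": 0,"wy": 0,"wz": 0},
    {"claw": 0.05,"dx": -0.0566,"dy": 0.0029,"dz": 0,"wx": 0,"wy": 0,"wz": 0},
    {"claw": 0.05,"dx": -0.0566,"dy": 0.0029,"dz": 0,"wx": 0,"wy": 0,"wz": 0},
    {"claw": 0.05,"dx": -0.0566,"dy": 0.0029,"dz": 0,"wx": 0,"wy": 0,"wz": 0},
    {"claw": 0.05,"dx": -0.0566,"dy": 0.0029,"dz": 0,"wx": 0,"wy": 0,"wz": 0},
    {"claw": 0.05,"dx": -0.0566,"dy": 0.0029,"dz": 0,"wx": 0,"wy": 0,"wz": 0},
    {"claw": 0.05,"dx": -0.0566,"dy": 0.0029,"dz": 0,"wx": 0,"wy": 0,"wz": 0},
    {"claw": 0.05,"dx": -0.0566,"dy": 0.0029,"dz": 0,"wx": 0,"wy": 0,"wz": 0},
    {"claw": 0.05,"dx": 0,"dy": 0,"dz": 0,"wx": 0,"wy": 0,"wz": 10.15},
    {"claw": 0.05,"dx": 0,"dy": 0,"dz": 0,"wx": 0,"wy": 0,"wz": 10.15},
    {"claw": 0.05,"dx": 0,"dy": 0,"dz": 0,"wx": 0,"wy": 0,"wz": 10.15},
    {"claw": 0.05,"dx": 0,"dy": 0,"dz": 0,"wx": 0,"wy": 0,"wz": 10.15},
    {"claw": 0.05,"dx": 0,"dy": 0,"dz": 0,"wx": 0,"wy": 0,"wz": 0},
    {"claw": 0.05,"dx": 0,"dy": 0,"dz": 0,"wx": 0,"wy": 0,"wz": 0}
  ]
}}

```text
t: 14.42
eef_pos: [0.4555, -0.4102, 0.2474]
tool_rot: [-0.001, 0.927, 0.375, -0.001]
contact_force: [0.1, -0.5, -0.3]
gripper_width: 0.584
grasp_force: 0.0
```

```bash
sed -i "s/yaw=np.degrees(r\[2\])+90;/yaw=np.degrees(r[2])+(90 if k=='ham' else -90);/" w.py; python3 w.py gau .4682 -.4013 44.1 gau1
```

```text
gau 4727 [ 0.4694 -0.4023  0.7716] 44.21 0.06425851491432198
grip 0.45936838370115646 -0.4120937658231665 -45.79121779183127
14.475 [ 0.013  0.505  0.865  1.76  -0.43   1.08   0.223]
shift [0.0015 0.0041 0.2077] turn [-0.06  0.02 -0.19]
```

View pics/gau1.png

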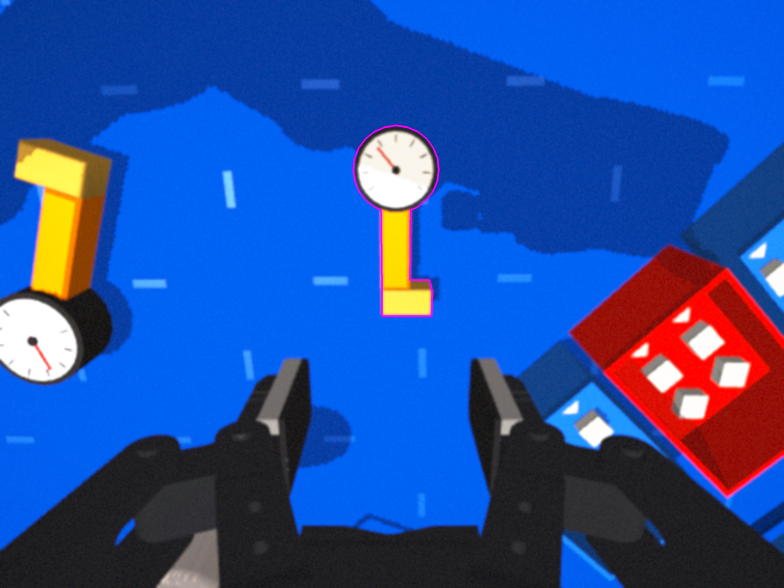

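The overlay matches gauge A (dial centre 396,170; chuck 407,302; stem 382–410). The larger gauge B is off at left (60,260). Gripping A now.

Emit:
{"fn": "drive_tool", "kwargs": {
  "increments": [
    {"claw": 0.05,"dx": 0.0015,"dy": 0.004,"dz": 0.05,"wx": 0,"wy": 0,"wz": -0.2},
    {"claw": 0.05,"dx": 0,"dy": 0,"dz": 0.05,"wx": 0,"wy": 0,"wz": 0},
    {"claw": 0.05,"dx": 0,"dy": 0,"dz": 0.05,"wx": 0,"wy": 0,"wz": 0},
    {"claw": 0.05,"dx": 0,"dy": 0,"dz": 0.036,"wx": 0,"wy": 0,"wz": 0},
    {"claw": 0.05,"dx": 0,"dy": 0,"dz": 0.022,"wx": 0,"wy": 0,"wz": 0},
    {"claw": 0.05,"dx": 0,"dy": 0,"dz": 0,"wx": 0,"wy": 0,"wz": 0},
    {"claw": 0.05,"dx": 0,"dy": 0,"dz": 0,"wx": 0,"wy": 0,"wz": 0},
    {"claw": 0.005,"dx": 0,"dy": 0,"dz": 0,"wx": 0,"wy": 0,"wz": 0},
    {"claw": 0.005,"dx": 0,"dy": 0,"dz": 0,"wx": 0,"wy": 0,"wz": 0},
    {"claw": 0.005,"dx": 0,"dy": 0,"dz": 0,"wx": 0,"wy": 0,"wz": 0},
    {"claw": 0.005,"dx": 0,"dy": 0,"dz": 0,"wx": 0,"wy": 0,"wz": 0}
  ],
  "newtons": 70
}}

```text
t: 15.85
eef_pos: [0.4602, -0.4127, 0.0417]
tool_rot: [0.001, 0.927, 0.375, 0.001]
contact_force: [-0.5, 1.3, 6.8]
gripper_width: 0.208
grasp_force: 69.3
```

Emit:
{"fn": "drive_tool", "kwargs": {
  "increments": [
    {"claw": 0.005,"dx": 0,"dy": 0,"dz": -0.02,"wx": 0,"wy": 0,"wz": 0},
    {"claw": 0.005,"dx": 0,"dy": 0,"dz": -0.06,"wx": 0,"wy": 0,"wz": 0},
    {"claw": 0.005,"dx": 0,"dy": 0,"dz": -0.06,"wx": 0,"wy": 0,"wz": 0},
    {"claw": 0.005,"dx": 0,"dy": 0,"dz": -0.06,"wx": 0,"wy": 0,"wz": 0},
    {"claw": 0.005,"dx": 0.0433,"dy": -0.0337,"dz": 0,"wx": 0,"wy": 0,"wz": 0},
    {"claw": 0.005,"dx": 0.0433,"dy": -0.0337,"dz": 0,"wx": 0,"wy": 0,"wz": 0},
    {"claw": 0.005,"dx": 0.0433,"dy": -0.0337,"dz": 0,"wx": 0,"wy": 0,"wz": 0},
    {"claw": 0.005,"dx": 0.0433,"dy": -0.0337,"dz": 0,"wx": 0,"wy": 0,"wz": 0},
    {"claw": 0.005,"dx": 0.0433,"dy": -0.0337,"dz": 0,"wx": 0,"wy": 0,"wz": 0},
    {"claw": 0.005,"dx": 0.0433,"dy": -0.0337,"dz": 0,"wx": 0,"wy": 0,"wz": 0},
    {"claw": 0.005,"dx": 0.0433,"dy": -0.0337,"dz": 0,"wx": 0,"wy": 0,"wz": 0},
    {"claw": 0.005,"dx": 0.0433,"dy": -0.0337,"dz": 0,"wx": 0,"wy": 0,"wz": 0},
    {"claw": 0.005,"dx": 0.0433,"dy": -0.0337,"dz": 0,"wx": 0,"wy": 0,"wz": 0},
    {"claw": 0.005,"dx": 0.0433,"dy": -0.0337,"dz": 0,"wx": 0,"wy": 0,"wz": 0},
    {"claw": 0.005,"dx": 0.0433,"dy": -0.0337,"dz": 0,"wx": 0,"wy": 0,"wz": 0},
    {"claw": 0.005,"dx": 0.0433,"dy": -0.0337,"dz": 0,"wx": 0,"wy": 0,"wz": 0},
    {"claw": 0.005,"dx": 0,"dy": 0,"dz": 0,"wx": 0,"wy": 0,"wz": -10.15},
    {"claw": 0.005,"dx": 0,"dy": 0,"dz": 0,"wx": 0,"wy": 0,"wz": -10.15},
    {"claw": 0.005,"dx": 0,"dy": 0,"dz": 0,"wx": 0,"wy": 0,"wz": -10.15},
    {"claw": 0.005,"dx": 0,"dy": 0,"dz": 0,"wx": 0,"wy": 0,"wz": -10.15}
  ]
}}

```text
t: 18.35
eef_pos: [0.5516, 0.2391, 0.2413]
tool_rot: [0.0, 0.737, 0.675, 0.0]
contact_force: [0.0, -1.3, -3.0]
gripper_width: 0.207
grasp_force: 69.2
```

Emit:
{"fn": "drive_tool", "kwargs": {
  "increments": [
    {"claw": 0.005,"dx": 0,"dy": 0,"dz": 0.03,"wx": 0,"wy": 0,"wz": 0},
    {"claw": 0.005,"dx": 0,"dy": 0,"dz": 0.03,"wx": 0,"wy": 0,"wz": 0},
    {"claw": 0.005,"dx": 0,"dy": 0,"dz": 0,"wx": 0,"wy": 0,"wz": 0},
    {"claw": 0.005,"dx": 0,"dy": 0,"dz": 0,"wx": 0,"wy": 0,"wz": 0}
  ]
}}

```text
t: 18.85
eef_pos: [0.5525, 0.2395, 0.1819]
tool_rot: [0.0, 0.739, 0.673, 0.001]
contact_force: [0.8, 0.4, -1.8]
gripper_width: 0.205
grasp_force: 69.1
```

```bash
python3 - <<'E'
from h import *
snap('wrist'); save('wrist','held2',s=1.4); go(.5524,.2393,.1297,-5.35); print(get_obs()['contact_force'])
E
```

```text
shift [-0.0005 -0.0003  0.0524] turn [ 0.12 -0.07  0.  ]
[-0.56681748  0.33756836 -2.48105463]
```

View pics/held2.png

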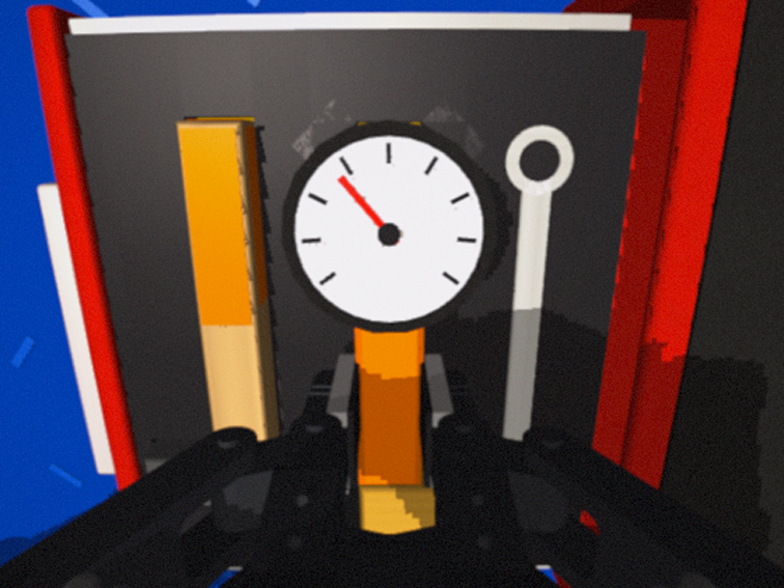

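The gauge is held straight (dial centre 389,233, directly above its cut-out). I'll lower it in and press.

Emit:
{"fn": "drive_tool", "kwargs": {
  "increments": [
    {"claw": 0.005,"dx": -0.0004,"dy": -0.0003,"dz": 0.02,"wx": 0,"wy": 0,"wz": 0},
    {"claw": 0.005,"dx": 0,"dy": 0,"dz": 0.014,"wx": 0,"wy": 0,"wz": 0},
    {"claw": 0.005,"dx": 0,"dy": 0,"dz": 0.005,"wx": 0,"wy": 0,"wz": 0},
    {"claw": 0.005,"dx": 0,"dy": 0,"dz": 0.003,"wx": 0,"wy": 0,"wz": 0},
    {"claw": 0.005,"dx": 0,"dy": 0,"dz": 0.002,"wx": 0,"wy": 0,"wz": 0},
    {"claw": 0.005,"dx": 0,"dy": 0,"dz": 0,"wx": 0,"wy": 0,"wz": 0}
  ]
}}

```text
t: 19.65
eef_pos: [0.552, 0.2392, 0.1366]
tool_rot: [0.0, 0.739, 0.673, 0.001]
contact_force: [2.6, 0.3, -2.4]
gripper_width: 0.209
grasp_force: 69.2
```

Emit:
{"fn": "drive_tool", "kwargs": {
  "increments": [
    {"claw": 0.005,"dx": 0,"dy": 0,"dz": 0.003,"wx": 0,"wy": 0,"wz": 0},
    {"claw": 0.005,"dx": 0,"dy": 0,"dz": 0.002,"wx": 0,"wy": 0,"wz": 0},
    {"claw": 0.005,"dx": 0,"dy": 0,"dz": 0.002,"wx": 0,"wy": 0,"wz": 0},
    {"claw": 0.005,"dx": 0,"dy": 0,"dz": 0.0015,"wx": 0,"wy": 0,"wz": 0},
    {"claw": 0.005,"dx": 0,"dy": 0,"dz": 0.001,"wx": 0,"wy": 0,"wz": 0},
    {"claw": 0.005,"dx": 0,"dy": 0,"dz": 0,"wx": 0,"wy": 0,"wz": 0}
  ]
}}

```text
t: 20.4
eef_pos: [0.5532, 0.2394, 0.1296]
tool_rot: [0.0, 0.739, 0.673, 0.002]
contact_force: [-2.2, -1.9, 22.7]
gripper_width: 0.212
grasp_force: 72.2
```

It stops hard at 0.1296 m (0.1297 expected) under about 25 N. I'll release, back off and check.

Emit:
{"fn": "drive_tool", "kwargs": {
  "increments": [
    {"claw": 0.005,"dx": 0,"dy": 0,"dz": -0.001,"wx": 0,"wy": 0,"wz": 0},
    {"claw": 0.038,"dx": 0,"dy": 0,"dz": 0,"wx": 0,"wy": 0,"wz": 0},
    {"claw": 0.038,"dx": 0,"dy": 0,"dz": 0,"wx": 0,"wy": 0,"wz": 0},
    {"claw": 0.038,"dx": 0,"dy": 0,"dz": 0,"wx": 0,"wy": 0,"wz": 0},
    {"claw": 0.038,"dx": 0,"dy": 0,"dz": -0.02,"wx": 0,"wy": 0,"wz": 0},
    {"claw": 0.038,"dx": 0,"dy": 0,"dz": -0.05,"wx": 0,"wy": 0,"wz": 0},
    {"claw": 0.038,"dx": 0,"dy": 0,"dz": -0.05,"wx": 0,"wy": 0,"wz": 0},
    {"claw": 0.0,"dx": 0,"dy": 0,"dz": 0,"wx": 0,"wy": 0,"wz": 0},
    {"claw": 0.0,"dx": 0,"dy": 0,"dz": 0,"wx": 0,"wy": 0,"wz": 0}
  ]
}}

```text
t: 21.52
eef_pos: [0.5512, 0.2393, 0.2483]
tool_rot: [-0.0, 0.739, 0.673, 0.0]
contact_force: [-1.3, 0.0, -0.2]
gripper_width: 0.025
grasp_force: 0.0
```

```bash
python3 - <<'E'
from h import *
im,d=snap('wrist')
a=np.radians(-5.4); X=np.array([np.cos(a),np.sin(a)]); Y=np.array([-np.sin(a),np.cos(a)]); o=np.array([.487,.2373])
for nm,dx,dy,z in [('ham',0,70,.116),('ham',0,0,.116),('head',20,-65,.116),('dial',65,80,.122),('dial',65,42,.122),('dial',45,60,.122),('dial',85,60,.122),('stem',65,20,.116),('stem',65,-15,.116),('chuck',80,-34,.116),('foam',30,60,.102)]:
    p=o+X*dx/1e3+Y*dy/1e3; u,v=project('wrist',np.array([[*p,z]]))[0]
    print(nm,dx,dy,(round(u),round(v)),world('wrist',u,v)[2].round(4))
# pull lip end middle from depth of front panel
o=get_obs(); print(o['eef_pos'],o['t']); 
for p in [(.41,.24),(.415,.3),(.407,.17)]: print(project('wrist',np.array([[*p,.1]])))
pull=np.array([.4118,.2384]); go(*pull,.247,-5.3)
E
```

```text
ham 0 70 (185, 117) 0.1167
ham 0 0 (192, 213) 0.1159
head 20 -65 (223, 290) 0.1156
dial 65 80 (280, 102) 0.1222
dial 65 42 (280, 159) 0.122
dial 45 60 (250, 133) 0.122
dial 85 60 (309, 133) 0.1223
stem 65 20 (280, 187) 0.1152
stem 65 -15 (279, 232) 0.1156
chuck 80 -34 (299, 255) 0.1155
foam 30 60 (232, 130) 0.1014
[0.55076046 0.23918593 0.24738852] 21.575
[[101.89481676 212.35221057]]
[[ 89.64299203 136.29426188]]
[[118.28085351 289.57617314]]
shift [-0.0137 -0.1383  0.0006] turn [-0.07  0.02 -0.02]
```

Both tools are seated flat: hammer top 0.116, dial 0.122, stem and chuck 0.1155, foam 0.1015. Next I'll go in front of the pull with the fingers shut, turned 90° so the linkage stays clear of the chest.

Emit:
{"fn": "drive_tool", "kwargs": {
  "increments": [
    {"claw": 0.0,"dx": -0.0037,"dy": -0.0438,"dz": 0,"wx": 0,"wy": 0,"wz": 0},
    {"claw": 0.0,"dx": -0.0037,"dy": -0.0438,"dz": 0,"wx": 0,"wy": 0,"wz": 0},
    {"claw": 0.0,"dx": -0.0037,"dy": -0.0438,"dz": 0,"wx": 0,"wy": 0,"wz": 0},
    {"claw": 0.0,"dx": -0.0037,"dy": -0.0438,"dz": 0,"wx": 0,"wy": 0,"wz": 0},
    {"claw": 0.0,"dx": 0,"dy": 0,"dz": 0,"wx": 0,"wy": 0,"wz": -10},
    {"claw": 0.0,"dx": 0,"dy": 0,"dz": 0,"wx": 0,"wy": 0,"wz": -10},
    {"claw": 0.0,"dx": 0,"dy": 0,"dz": 0,"wx": 0,"wy": 0,"wz": -10},
    {"claw": 0.0,"dx": 0,"dy": 0,"dz": 0,"wx": 0,"wy": 0,"wz": -10},
    {"claw": 0.0,"dx": 0,"dy": 0,"dz": 0,"wx": 0,"wy": 0,"wz": -10},
    {"claw": 0.0,"dx": 0,"dy": 0,"dz": 0,"wx": 0,"wy": 0,"wz": -10},
    {"claw": 0.0,"dx": 0,"dy": 0,"dz": 0,"wx": 0,"wy": 0,"wz": -10},
    {"claw": 0.0,"dx": 0,"dy": 0,"dz": 0,"wx": 0,"wy": 0,"wz": -10},
    {"claw": 0.0,"dx": 0,"dy": 0,"dz": 0,"wx": 0,"wy": 0,"wz": -10},
    {"claw": 0.0,"dx": 0,"dy": 0,"dz": 0,"wx": 0,"wy": 0,"wz": 0}
  ]
}}

```text
t: 23.32
eef_pos: [0.3751, 0.2403, 0.2469]
tool_rot: [-0.001, 0.047, 0.999, -0.001]
contact_force: [0.5, 0.7, -0.2]
gripper_width: 0.001
grasp_force: 0.0
```

```bash
python3 - <<'E'
from h import *
go(.375,.241,.112,84.7); print(get_obs()['q'].round(2))
E
```

```text
shift [-0.      0.001   0.1349] turn [-0.11 -0.07 -0.13]
[-1.22  0.1   0.55  2.12 -0.07  0.94  0.85]
```

Emit:
{"fn": "drive_tool", "kwargs": {
  "increments": [
    {"claw": 0.0,"dx": 0,"dy": 0,"dz": 0.045,"wx": 0,"wy": 0,"wz": 0},
    {"claw": 0.0,"dx": 0,"dy": 0,"dz": 0.045,"wx": 0,"wy": 0,"wz": 0},
    {"claw": 0.0,"dx": 0,"dy": 0,"dz": 0.045,"wx": 0,"wy": 0,"wz": 0},
    {"claw": 0.0,"dx": 0,"dy": 0,"dz": 0,"wx": 0,"wy": 0,"wz": 0},
    {"claw": 0.0,"dx": -0.01,"dy": 0,"dz": 0,"wx": 0,"wy": 0,"wz": 0},
    {"claw": 0.0,"dx": -0.01,"dy": 0,"dz": 0,"wx": 0,"wy": 0,"wz": 0},
    {"claw": 0.0,"dx": -0.01,"dy": 0,"dz": 0,"wx": 0,"wy": 0,"wz": 0},
    {"claw": 0.0,"dx": -0.01,"dy": 0,"dz": 0,"wx": 0,"wy": 0,"wz": 0},
    {"claw": 0.0,"dx": -0.01,"dy": 0,"dz": 0,"wx": 0,"wy": 0,"wz": 0}
  ]
}}

```text
t: 24.45
eef_pos: [0.426, 0.2364, 0.1131]
tool_rot: [-0.0, 0.046, 0.999, 0.0]
contact_force: [-3.3, 2.0, 2.2]
gripper_width: -0.004
grasp_force: 1.8
```

Touching at about 3 N and sliding.

Emit:
{"fn": "drive_tool", "kwargs": {
  "increments": [
    {"claw": 0.0,"dx": -0.016,"dy": 0,"dz": 0,"wx": 0,"wy": 0,"wz": 0},
    {"claw": 0.0,"dx": -0.018,"dy": 0,"dz": 0,"wx": 0,"wy": 0,"wz": 0},
    {"claw": 0.0,"dx": -0.018,"dy": 0,"dz": 0,"wx": 0,"wy": 0,"wz": 0},
    {"claw": 0.0,"dx": -0.018,"dy": 0,"dz": 0,"wx": 0,"wy": 0,"wz": 0},
    {"claw": 0.0,"dx": -0.018,"dy": 0,"dz": 0,"wx": 0,"wy": 0,"wz": 0},
    {"claw": 0.0,"dx": -0.018,"dy": 0,"dz": 0,"wx": 0,"wy": 0,"wz": 0},
    {"claw": 0.0,"dx": -0.016,"dy": 0,"dz": 0,"wx": 0,"wy": 0,"wz": 0},
    {"claw": 0.0,"dx": -0.014,"dy": 0,"dz": 0,"wx": 0,"wy": 0,"wz": 0},
    {"claw": 0.0,"dx": -0.012,"dy": 0,"dz": 0,"wx": 0,"wy": 0,"wz": 0},
    {"claw": 0.0,"dx": -0.008,"dy": 0,"dz": 0,"wx": 0,"wy": 0,"wz": 0}
  ]
}}

```text
t: 25.7
eef_pos: [0.5815, 0.2212, 0.1128]
tool_rot: [0.0, 0.047, 0.999, -0.0]
contact_force: [-3.6, 1.6, 2.6]
gripper_width: 0.004
grasp_force: 1.8
```

Emit:
{"fn": "drive_tool", "kwargs": {
  "increments": [
    {"claw": 0.0,"dx": -0.005,"dy": 0,"dz": 0,"wx": 0,"wy": 0,"wz": 0},
    {"claw": 0.0,"dx": -0.005,"dy": 0,"dz": 0,"wx": 0,"wy": 0,"wz": 0},
    {"claw": 0.0,"dx": -0.004,"dy": 0,"dz": 0,"wx": 0,"wy": 0,"wz": 0},
    {"claw": 0.0,"dx": -0.003,"dy": 0,"dz": 0,"wx": 0,"wy": 0,"wz": 0},
    {"claw": 0.0,"dx": 0,"dy": 0,"dz": 0,"wx": 0,"wy": 0,"wz": 0}
  ]
}}

```text
t: 26.32
eef_pos: [0.5982, 0.2196, 0.1128]
tool_rot: [0.001, 0.047, 0.999, -0.0]
contact_force: [-0.4, -0.3, -1.1]
gripper_width: 0.001
grasp_force: 0.3
```

Emit:
{"fn": "drive_tool", "kwargs": {
  "increments": [
    {"claw": 0.0,"dx": -0.003,"dy": 0,"dz": 0,"wx": 0,"wy": 0,"wz": 0},
    {"claw": 0.0,"dx": -0.003,"dy": 0,"dz": 0,"wx": 0,"wy": 0,"wz": 0},
    {"claw": 0.0,"dx": -0.002,"dy": 0,"dz": 0,"wx": 0,"wy": 0,"wz": 0},
    {"claw": 0.0,"dx": 0,"dy": 0,"dz": 0,"wx": 0,"wy": 0,"wz": 0}
  ]
}}

```text
t: 26.82
eef_pos: [0.606, 0.2191, 0.1128]
tool_rot: [0.0, 0.047, 0.999, -0.0]
contact_force: [-1.3, -0.6, -0.6]
gripper_width: 0.003
grasp_force: 0.6
```

Emit:
{"fn": "drive_tool", "kwargs": {
  "increments": [
    {"claw": 0.0,"dx": -0.002,"dy": 0,"dz": 0,"wx": 0,"wy": 0,"wz": 0},
    {"claw": 0.0,"dx": -0.002,"dy": 0,"dz": 0,"wx": 0,"wy": 0,"wz": 0},
    {"claw": 0.0,"dx": -0.001,"dy": 0,"dz": 0,"wx": 0,"wy": 0,"wz": 0},
    {"claw": 0.0,"dx": 0,"dy": 0,"dz": 0,"wx": 0,"wy": 0,"wz": 0}
  ]
}}

```text
t: 27.32
eef_pos: [0.6103, 0.2187, 0.1127]
tool_rot: [-0.0, 0.047, 0.999, -0.0]
contact_force: [-4.5, -1.8, 2.0]
gripper_width: -0.0
grasp_force: 2.1
```

```bash
python3 - <<'E'
from h import *
snap('scene'); save('scene','sc2',(320,160,520,340),4) if False else None
im,d=snap('wrist'); print(get_obs()['contact_force'])
E
```

```text
[-4.36575837 -1.86421108  2.02962015]
```

Emit:
{"fn": "drive_tool", "kwargs": {
  "increments": [
    {"claw": 0.0,"dx": -0.002,"dy": 0,"dz": 0,"wx": 0,"wy": 0,"wz": 0},
    {"claw": 0.0,"dx": -0.001,"dy": 0,"dz": 0,"wx": 0,"wy": 0,"wz": 0},
    {"claw": 0.0,"dx": 0,"dy": 0,"dz": 0,"wx": 0,"wy": 0,"wz": 0}
  ]
}}

```text
t: 27.8
eef_pos: [0.6105, 0.2188, 0.1126]
tool_rot: [-0.003, 0.046, 0.999, -0.0]
contact_force: [-14.1, -2.3, 11.4]
gripper_width: 0.001
grasp_force: 6.9
```

It has hit a hard stop (0.2 mm of motion for 3 mm commanded, 14 N). I'll push slightly more, then retreat and look.

Emit:
{"fn": "drive_tool", "kwargs": {
  "increments": [
    {"claw": 0.0,"dx": -0.001,"dy": 0,"dz": 0,"wx": 0,"wy": 0,"wz": 0},
    {"claw": 0.0,"dx": 0,"dy": 0,"dz": 0,"wx": 0,"wy": 0,"wz": 0},
    {"claw": 0.0,"dx": 0.02,"dy": 0,"dz": 0,"wx": 0,"wy": 0,"wz": 0},
    {"claw": 0.0,"dx": 0.05,"dy": 0,"dz": 0,"wx": 0,"wy": 0,"wz": 0},
    {"claw": 0.0,"dx": 0.05,"dy": 0,"dz": -0.02,"wx": 0,"wy": 0,"wz": 0},
    {"claw": 0.0,"dx": 0,"dy": 0,"dz": -0.06,"wx": 0,"wy": 0,"wz": 0},
    {"claw": 0.0,"dx": 0,"dy": 0,"dz": -0.06,"wx": 0,"wy": 0,"wz": 0},
    {"claw": 0.0,"dx": 0,"dy": 0,"dz": 0,"wx": 0,"wy": 0,"wz": 0}
  ]
}}

```text
t: 28.8
eef_pos: [0.499, 0.2314, 0.2584]
tool_rot: [0.005, 0.047, 0.999, 0.004]
contact_force: [1.0, 0.0, -0.9]
gripper_width: 0.002
grasp_force: 0.0
```

```bash
python3 - <<'E'
from h import *
a,_=snap('scene'); b,_=snap('top')
im=np.hstack([a[:,:],b])[:, :]; im=cv2.resize(im,(800,300),interpolation=cv2.INTER_AREA)
c=cv2.resize(a[170:370,250:500],(400,320),interpolation=cv2.INTER_CUBIC); e=cv2.resize(b[40:240,60:310],(400,320),interpolation=cv2.INTER_CUBIC)
# compare panel / lower pull positions by depth: lip outer edges
cv2.imwrite('pics/fin.png',np.vstack([np.hstack([c,e]),im[:280]])[:,:,::-1])
E
```

```text
(no output)
```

View pics/fin.png

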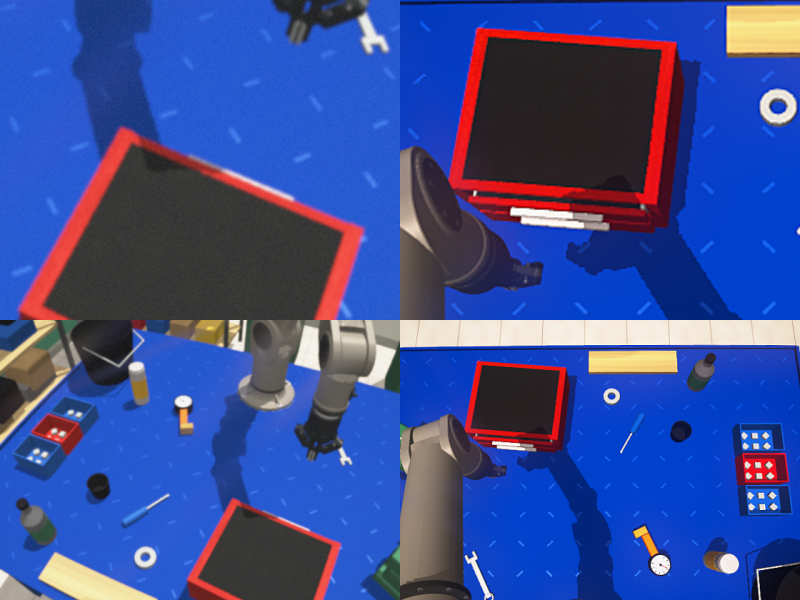

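The pulls look nearly level, but there are white specks near crop (475,193) and (652,207), so I'll compare the two pulls' outer edges numerically.

```bash
python3 - <<'E'
from h import *
f=np.load('top.npz'); d=f['d']; im=f['im'].astype(int)
a=np.radians(-5.35); X=np.array([np.cos(a),np.sin(a)]); Y=np.array([-np.sin(a),np.cos(a)])
W=np.array([[world('top',u,v) for u in range(90,240)] for v in range(145,195)]); I=im[145:195,90:240]
wh=I.min(2)>150; P=W[wh]; px=P[:,:2]@X; py=P[:,:2]@Y; z=P[:,2]
for nm,m in [('upper',(z>.085)&(z<.106)),('lower',(z>.035)&(z<.060))]:
    print(nm,m.sum(),'px pct',np.percentile(px[m],[1,5,50,95,99]).round(4),'z',np.median(z[m]).round(4),'y',np.percentile(py[m],[2,98]).round(3))
# profile along chest mid-line, going outward
for v in range(150,190):
    u=157; p=world('top',u,v); print(v,im[v,u],(p[:2]@X).round(4),p[2].round(4))
E
python3 -c "
from h import *
save('top','zoom',(100,140,240,195),5.7)"
```

```text
upper 238 px pct [0.5978 0.5982 0.6027 0.6081 0.6264] z 0.0991 y [0.213 0.404]
lower 214 px pct [0.5979 0.5982 0.6023 0.607  0.6076] z 0.0512 y [0.213 0.345]
150 [41 33 34] 0.6505 0.1364
151 [42 33 35] 0.6482 0.1361
152 [42 33 35] 0.6456 0.1364
153 [41 35 37] 0.643 0.1371
154 [37 32 35] 0.6407 0.1366
155 [18 34 38] 0.6383 0.1365
156 [146  25  28] 0.6361 0.1356
157 [227  17  17] 0.6337 0.1356
158 [234  16  14] 0.6315 0.1347
159 [231  19  16] 0.629 0.1351
160 [233  16  15] 0.6265 0.1354
161 [236  18  16] 0.6242 0.1349
162 [214  16  17] 0.6224 0.1327
163 [113  35  40] 0.6289 0.1017
164 [30 42 48] 0.6266 0.1009
165 [25 43 50] 0.6238 0.1022
166 [177  28  32] 0.6206 0.1045
167 [231  16  18] 0.6177 0.1063
168 [235  18  19] 0.6149 0.1075
169 [239  19  19] 0.6128 0.106
170 [213   6  11] 0.6117 0.1011
171 [129  35  37] 0.6093 0.1005
172 [239 233 226] 0.6071 0.0997
173 [252 248 244] 0.6047 0.0992
174 [250 245 241] 0.6024 0.0987
175 [255 250 247] 0.6001 0.0978
176 [176 158 154] 0.5982 0.0957
177 [233 217 210] 0.6065 0.0533
178 [251 245 241] 0.6043 0.052
179 [251 247 242] 0.6019 0.0515
180 [255 255 251] 0.5995 0.0506
181 [187 173 167] 0.5979 0.0467
182 [ 17  49 171] 0.6067 -0.0
183 [  9  59 203] 0.6046 -0.0024
184 [ 18  64 201] 0.6016 -0.0013
185 [ 19  64 201] 0.5987 -0.0005
186 [ 18  64 200] 0.5961 -0.0007
187 [ 19  64 201] 0.5935 -0.0009
188 [ 18  64 200] 0.5908 -0.001
189 [ 17  63 201] 0.588 -0.0003
```

View pics/zoom.png

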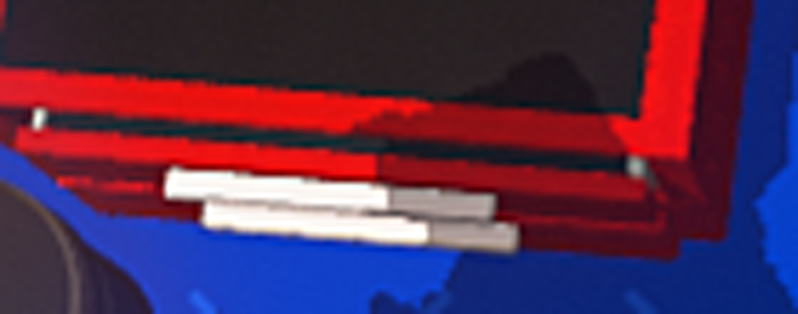

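The zoom shows both pulls in line (white bars at 330,190 and 360,225). Their outer edges are at 0.598 m along the drawer axis, level within 0.5 mm, so the drawer is shut. The black strip is just the normal stand-off of the front panel. Handing in.

```bash
python3 -c "
from station import *
print(hand_in())"
```

```text
the job is handed in; nothing more can be done
None
```

The hammer and tyre gauge are pressed home in their cut-outs, the drawer is pushed fully shut, the screwdriver and pot were left where they were, and the job is handed in; the verdict was not shown.

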